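# Seat the bayonet filter cartridge in the suction unit and hold it home

### The arm

A 6-joint arm with a two-finger parallel gripper is mounted at the origin on a cart in front of the work surface, level with it; the furniture and walls round the work are solid. World frame = base frame: x ahead of the robot, y to its left, z up, the work surface at z = 0. Lengths are in mm, angles in rad, forces in N, time in s.
With the tool pointing down it reaches from about 300 to 775 mm from the base axis. Payload 14.6 kg.
Tool frame: the origin (TCP) lies midway between the tips of the shut fingers; the grasp point (between the pads) lies grasp_offset behind it (grasp_offset is the distance from the TCP to the grasp point, in mm); z points along the fingers, y is the line along which they close (so a half turn about z gives the same grasp; the last joint's range is limited). The gripper opens to 94 mm and grips with 3 to 60 N. Pads are 16 mm wide; open, the fingers measure 119 mm over their backs; the gripper's body (75 mm by 177 mm) begins 78 mm behind the grasp point.
Start: joints at [-1.381, 0.3, 1.521, -0, 1.321, -0.067], TCP at [139.686, -531.956, 205.446] pointing down, gripper open.
Joint ranges: [-3.03, 3.03], [-0.79, 2.21], [0.23, 2.52], [-1.04, 4.18], [0, 3.07], [-2.55, 2.55]. Speed limits (rad/s): [2.22, 2.22, 2.57, 3.14, 3.14, 3.14].

### API

Orientations are given as [roll, pitch, yaw] about the fixed x, y, z axes, in that order (R = Rz(yaw) Ry(pitch) Rx(roll)).
In Python, from cell import * gives the robot as it stands. The module is installed in compiled form; this text tells all that it offers.
- The arm moves only by the shell command python3 -m jog 'ROWS' [FORCE]. ROWS is JSON, a list of rows, each a list of 3 entries, a list of its own where there are three numbers: the finger opening in mm, from 0 to 94, then the shift along the tool's x, y, z in units of 50 mm (1.0 is 50 mm), then the turn about the tool's z in units of 180 degrees (1.0 is 180 degrees). In form: [[fingers, [dx, dy, dz], twist], ...]. A call has 1 to 20 rows; each row shifts and turns the commanded pose from where the row before left it, along the tool's axes as they then stand; what a row does not reach is not made up. A row lasts 1/10 s, in which the tool goes at most 50 mm and 8.59 degrees, less where a joint would pass 70% of its speed; a pose out of reach is approached as far as the arm can. A call with a number of a shift or a turn outside -1 to 1 is refused whole. A call with a gripper value outside its range is refused whole. The fingers move at their own pace and stop on an object; FORCE is the grip in N (left out, the last holds). Time passes only in rows, so rows that do not move let the fingers close. It gives the time, the measured TCP pose, the force, the opening and the grip force at its end, in the units of the state.
- read_state(): the state, without advancing time (a new reading comes with each control period).
- camera(name): name is "side" or "top" or "wrist"; returns the picture (384x512x3 uint8, red, green, blue); there is no depth.
- calibration(name): a dict with "mtx" (3x3 intrinsics, pixels), "cam_to_world" (4x4, takes a point from camera to world coordinates); the wrist camera has in their place "hand_eye" (4x4, takes a point from camera to tool coordinates, whose origin is the TCP and whose axes are the flange's). Camera axes: x right, y down, z forward; pixel columns grow to the right and rows downward; lengths in mm; the calibration is good to about 2 mm. The wrist camera is an equidistant fisheye: a pixel r from the principal point sees the ray r / f radians off the axis. A picture is of the moment at which its call begins: read the wrist's pose just before it. calibration takes no time and is no camera call.
- sign_off(): hands the job in; it is judged then, once.
Trained networks look in the newest picture that a camera, given by its name, has taken for a name from the list of things; names that differ only in an ending like _2 or _b are one class to them, and where a whole thing is asked for, a point or a joint stands for the part that bears it (a point fixed in the world has none). Each returns a list of dicts, best first, with "conf" (0 to 1); they miss things now and then, are a little off and sometimes report something else, mostly with a low value. They report only what shows in the picture. A call takes as long as a camera call. They do not tell look-alikes from the thing itself.
- regions_of(camera, query): "pixels" (384x512 bool, what is visible of it) and "rect" ([centre column, centre row, width, height] in pixels, round what is visible of it).
The state is a dict: "clock": time; "joints": joint angles; "qd": joint speeds; "effort": joint torques, N m; "eef_pos": TCP position; "eef_rot": TCP orientation; "wrist_force": force on the tool from outside, world axes, zero at the start; "moment": the same for the moment, N m; "finger_gap": finger opening in mm; "finger_force": force on a finger pad.
Only numpy, scipy, OpenCV 4.12 (cv2) and the standard library are available. Lean on these libraries where they do the work, as an engineer would, in place of code of your own. Each camera call takes 0.05 s, during which the arm holds its last target. There are 200 camera calls.

### The job

Fit the filter cartridge (the white one with the straight grip bar and two side pins) into the round socket on top of the suction unit: lower its pins through the two slots, press it down against the spring and turn it clockwise, seen from above, a quarter turn to the stop. Finish while still gripping it by the bar and pressing it down at the stop, flange flat on the collar rim: do not let go, because the spring would lift it. Leave the blanking cap with the round knob and everything else on the table where it is.

Things in the scene. Friction and masses are not known exactly. Their poses are not given: they have to be found in the camera images.
- cartridge_center (a point): filter cartridge, loose, upright on the table: white plastic, 59 mm tall, about 90 g, with a straight grip bar on top and two steel side pins. Point on its axis, 29.5 mm above its underside. z up; bar and pins lie along its x (a half turn looks the same). Grip bar 42 mm long (x), 14 mm thick (y), from 31 mm above the underside to the top at 59 mm.
- cartridge_flange (a point): the cartridge's axis at the underside of its flange disc, 26 mm above the cartridge's underside; same axes. Flange 52 mm across, 5 mm thick.
- cartridge: the same cartridge, origin at the centre of its underside, x along bar and pins. Nose 30 mm across at the bottom, widening to 37 mm at 7 mm height; body 37 mm across up to the flange. Pins: 7 mm thick, centred at 12 mm height, 54 mm from tip to tip.
- socket (a point): bayonet socket of the fixed suction unit (white box 120x140x45 mm): centre of the mouth, at the top rim of the round aluminium collar (70 mm across, 30 mm high, rim 75 mm above the table). z up. The two open pin slots, 12 mm wide at the bore, lie along +x and -x (a small rib outside the collar marks each). Bore 42 mm across, pin channel 59 mm across.
- turn_stop (a point): point on the collar rim, 32 mm from the socket's centre, that the pin entered at the +x slot lies under when it is at the stop: 80 degrees clockwise (seen from above) from the slot. The cartridge turns only that way, and only while its flange is less than 4.5 mm above the rim (pins under the 6 mm thick rim). Let go at the stop, the spring lifts it 7 mm into a recess.
- plunger (a joint): sprung plunger in the socket: 0 m at rest (up), grows as pressed; about 0.011 m when the flange sits on the rim, 0.0125 m at its end. It meets the cartridge's nose when the flange is 11 mm above the rim, and pushes up with 3.5 N there and 9 N when the flange is on the rim.
- blanking_cap_center (a point): blanking cap, loose, to be left alone: white plastic, 42 mm tall, 56 mm across, with a round knob and no pins; point on its axis half-way up (21 mm).
- vial_center (a point): small white medicine vial, 30 mm across, 54 mm tall, bystander; point half-way up.
- gallipot_center (a point): small steel cup, 64 mm across, 36 mm tall, bystander; point half-way up.
- tweezers_center (a point): steel tweezers lying on the table, 130 x 15 x 10 mm, along their x axis, bystander; point near their middle.
- handpiece_center (a point): pen-like drill handpiece lying on the table, 148 x 21 x 21 mm, along its x axis, bystander; point near its middle.
Not all that is in view belongs to the job. Leave any blue, orange or purple look-alike of the cartridge alone.

How it is judged:
By the outcome, as a careful person would: the job done as asked, in the order asked, and still so for the second after the job is handed in, while the arm keeps its last pose, push and grip.
It also fails if it takes over 45 s, if anything falls off the work surface, if the arm or the gripper's body presses on something with over 40 N, if the wrist force passes 120 N, or if a joint passes its speed limit or range.

## Working session

There is one attempt and no reset: what is moved stays moved. The work goes in short steps, Python scripts to look and compute and a shell command to move; the robot and the scene stay as the last step left them, time stands still between calls to the robot, and variables do not carry over. Pictures are saved under pics/ and viewed, at most 10 in all, crops included, and the job is handed in when it is done.

```bash
mkdir -p pics; python3 - <<'E'
from cell import *
import cv2,numpy as np
s=read_state();print({k:np.round(v,3).tolist() for k,v in s.items()})
ims=[]
for n in("top","side"):
    im=camera(n);ims.append(im);cv2.imwrite(f"pics/{n}0.png",im[:,:,::-1])
    c=calibration(n);print(n,np.round(c["mtx"],1).tolist(),np.round(c["cam_to_world"],3).tolist())
    for q in("cartridge","socket","blanking_cap_center","plunger","vial_center"):
        print(q,[(round(r["conf"],2),np.round(r["rect"]).tolist()) for r in regions_of(n,q)[:4]])
c=calibration("wrist");print({k:np.round(v,3).tolist() for k,v in c.items()})
E
```

```text
{'clock': 0.0, 'joints': [-1.381, 0.3, 1.522, -0.0, 1.321, -0.067], 'qd': [0.001, 0.001, -0.001, 0.0, 0.001, 0.001], 'effort': [-0.001, -53.18, -35.274, 0.071, 0.024, -0.0], 'eef_pos': [139.627, -531.723, 204.89], 'eef_rot': [-3.14, -0.0, 0.257], 'wrist_force': [0.501, -0.079, 0.445], 'moment': [0.002, -0.037, -0.018], 'finger_force': 0.0, 'finger_gap': 94.304}
top [[477.7, 0.0, 264.5], [0.0, 477.7, 185.0], [0.0, 0.0, 1.0]] [[0.111, -0.97, 0.216, 239.897], [-0.994, -0.109, 0.018, 9.452], [0.006, -0.216, -0.976, 1241.026], [0.0, 0.0, 0.0, 1.0]]
cartridge [(0.87, [242.0, 212.0, 25.0, 22.0]), (0.82, [278.0, 181.0, 20.0, 26.0]), (0.8, [194.0, 160.0, 24.0, 17.0]), (0.66, [361.0, 230.0, 24.0, 18.0])]
socket [(0.79, [333.0, 176.0, 64.0, 56.0])]
blanking_cap_center [(0.76, [187.0, 196.0, 15.0, 23.0]), (0.36, [241.0, 210.0, 22.0, 22.0])]
plunger [(0.42, [336.0, 172.0, 17.0, 12.0])]
vial_center [(0.74, [333.0, 176.0, 64.0, 65.0]), (0.44, [227.0, 144.0, 12.0, 19.0])]
side [[415.7, 0.0, 256.1], [0.0, 415.7, 198.3], [0.0, 0.0, 1.0]] [[-0.832, -0.226, 0.507, -8.875], [-0.555, 0.349, -0.755, 750.501], [-0.006, -0.91, -0.416, 499.71], [0.0, 0.0, 0.0, 1.0]]
cartridge [(0.91, [248.0, 216.0, 16.0, 25.0]), (0.87, [172.0, 255.0, 25.0, 32.0]), (0.74, [326.0, 196.0, 19.0, 25.0]), (0.69, [277.0, 222.0, 23.0, 33.0])]
socket [(0.72, [269.0, 195.0, 66.0, 40.0])]
blanking_cap_center [(0.82, [206.0, 272.0, 25.0, 28.0])]
plunger []
vial_center [(0.71, [178.0, 235.0, 12.0, 19.0])]
{'mtx': [[297.319, 0.0, 259.242], [0.0, 297.319, 190.978], [0.0, 0.0, 1.0]], 'hand_eye': [[-0.0, -0.966, -0.258, 75.61], [1.0, 0.0, -0.001, -0.075], [0.001, -0.258, 0.966, -180.033], [0.0, 0.0, 0.0, 1.0]]}
```

View pics/top0.png

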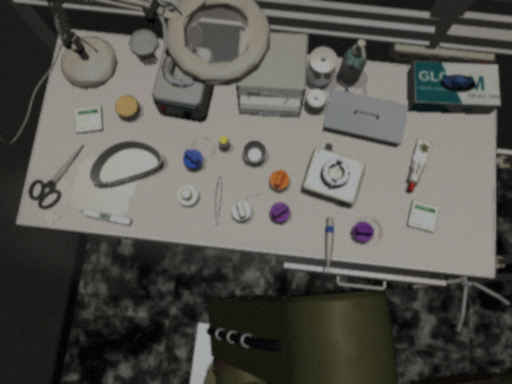

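View pics/side0.png

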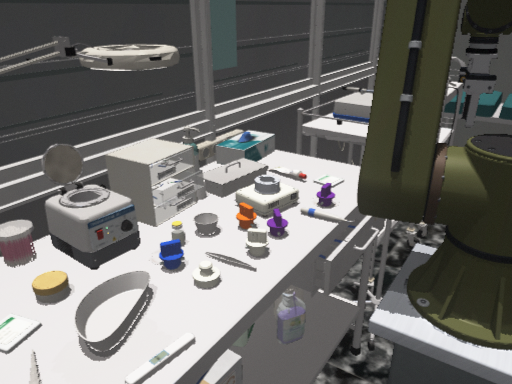

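The top view shows the white cartridge at about (242,212), the cap at (187,196) and the socket collar at about (335,173). The side view shows the cartridge near (258,242), with orange and purple look-alikes beside it.

```bash
cat > h.py <<'E'
from cell import *
import cv2,numpy as np
from scipy.spatial.transform import Rotation as R
def px2w(n,uv,z,s=None):
    c=calibration(n);uv=np.atleast_2d(np.array(uv,float));K=c["mtx"]
    d=(uv-K[:2,2])/K[0,0]
    if n=="wrist":
        r=np.linalg.norm(d,axis=1,keepdims=True)+1e-9
        ray=np.hstack([d/r*np.sin(r),np.cos(r)])
        T=np.eye(4);T[:3,:3]=R.from_euler("xyz",s["eef_rot"]).as_matrix();T[:3,3]=s["eef_pos"];T=T@c["hand_eye"]
    else:
        ray=np.hstack([d,np.ones((len(d),1))]);T=c["cam_to_world"]
    w=ray@T[:3,:3].T
    return T[:3,3]+w*((z-T[2,3])/w[:,2:])
def w2px(p,s):
    c=calibration("wrist");T=np.eye(4);T[:3,:3]=R.from_euler("xyz",s["eef_rot"]).as_matrix();T[:3,3]=s["eef_pos"];T=T@c["hand_eye"]
    q=(np.atleast_2d(p)-T[:3,3])@T[:3,:3];rr=np.linalg.norm(q[:,:2],axis=1,keepdims=True)
    return q[:,:2]/rr*np.arctan2(rr,q[:,2:])*c["mtx"][0,0]+c["mtx"][:2,2]
E
python3 - <<'E'
from h import *
print(px2w("top",[242,212],40),px2w("side",[258,242],40))
print(px2w("top",[335,173],75),px2w("side",[269,184],75))
print(px2w("top",[[187,196],[333,145],[330,240]],20))
im=cv2.imread("pics/top0.png")[110:250,170:380];cv2.imwrite("pics/top1.png",cv2.resize(im,None,fx=3.7,fy=3.7,interpolation=2))
E
```

```text
[[429.04837649  80.76662846  40.        ]] [[422.19851446 101.83870131  40.        ]]
[[ 548.18424713 -141.85526536   75.        ]] [[ 531.16736324 -116.34137856   75.        ]]
[[ 458.06179471  229.23440494   20.        ]
 [ 638.93844332 -137.61743787   20.        ]
 [ 385.40841926 -150.16888939   20.        ]]
```

View pics/top1.png

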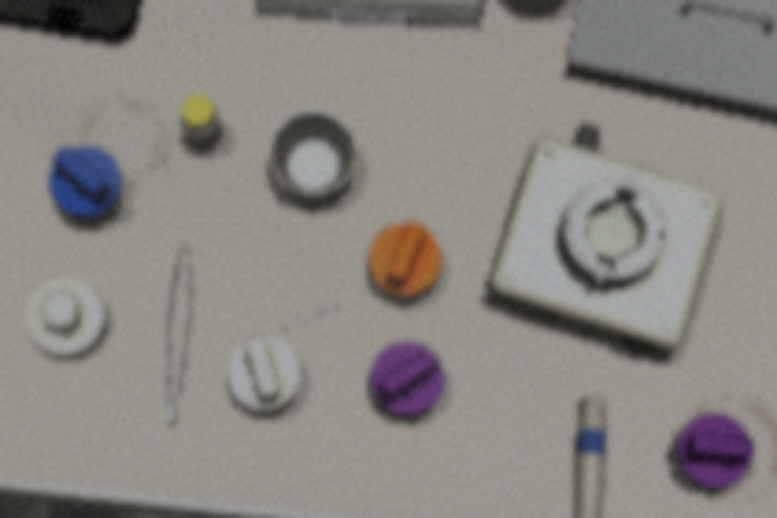

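The white cartridge's bar (crop 255,345 to 272,398) lies at yaw of about 25°. The socket slots (crop 625,192 and 600,280) lie along about −10°. The last joint's range means I must grasp with tool yaw near 205°, which leaves room for the clockwise turn.

```bash
python3 -m jog '[[94,[0.52,-0.61,0],0],[94,[0.52,-0.61,0],0],[94,[0.52,-0.61,0],0],[94,[0.52,-0.61,0],0],[94,[0.52,-0.61,0],0],[94,[0.52,-0.61,0],0],[94,[0.52,-0.61,0],0],[94,[0.52,-0.61,0],0],[94,[0.52,-0.61,0],0],[94,[0.52,-0.61,0],0],[94,[0.52,-0.61,0],0],[94,[0.52,-0.61,0],0],[94,[0.52,-0.61,0],0],[94,[0.52,-0.61,0],0],[94,[0.52,-0.61,0],0],[94,[0.52,-0.61,0],0],[94,[0.52,-0.61,0],0]]'
python3 -m jog '[[94,[0,0,0],-0.047],[94,[0,0,0],-0.047],[94,[0,0,0],-0.047],[94,[0,0,0],-0.047],[94,[0,0,0],-0.047],[94,[0,0,0],-0.047],[94,[0,0,0],-0.047],[94,[0,0,0],-0.047],[94,[0,0,0],-0.047],[94,[0,0,0],-0.047],[94,[0,0,0],-0.047],[94,[0,0,0],-0.047],[94,[0,0,0],-0.047],[94,[0,0,0],-0.047],[94,[0,0,0],-0.047],[94,[0,0,0],-0.047],[94,[0,0,0],-0.047],[94,[0,0,0],-0.047],[94,[0,0,0],-0.047],[94,[0,0,0],-0.047]]'
python3 -m jog '[[94,[0,0,0],-0.047],[94,[0,0,0],-0.047],[94,[0,0,0],-0.02],[94,[0,0,0],0]]'
python3 - <<'E'
from h import *
s=read_state();im=camera("wrist");cv2.imwrite("pics/w0.png",im[:,:,::-1]);print(s["eef_pos"],s["eef_rot"],s["joints"])
for r in regions_of("wrist","cartridge")[:4]:print(r["conf"],r["rect"],px2w("wrist",r["rect"][:2],45,s))
E
```

```text
clock: 2.3
eef_pos: [436.0, 83.6, 205.6]
eef_rot: [3.141, -0.0, 0.257]
wrist_force: [0.1, 0.5, -0.3]
finger_gap: 94.2
finger_force: 0.0
clock: 4.3
eef_pos: [435.5, 81.8, 205.5]
eef_rot: [3.142, 0.0, -3.067]
wrist_force: [-0.1, -0.1, 0.4]
finger_gap: 94.5
finger_force: 0.0
clock: 4.7
eef_pos: [435.5, 81.8, 205.5]
eef_rot: [-3.142, 0.0, -2.714]
wrist_force: [0.8, 0.9, -0.3]
finger_gap: 93.8
finger_force: 0.0
[435.51041315  81.81499515 205.52613665] [-3.14153069e+00  1.93994267e-04 -2.71423511e+00] [ 1.03005108e-01  5.89283882e-02  1.80509875e+00  3.22899085e-06
  1.27736189e+00 -1.89514969e+00]
0.91 [262.4, 175.9, 40.5, 47.5] [[432.72722275  84.85480173  45.        ]]
0.79 [314.4, 282.6, 34.9, 16.9] [[537.15928953 210.65212793  45.        ]]
0.77 [172.0, 213.6, 38.4, 35.8] [[522.7333616   1.9389134  45.       ]]
0.76 [58.2, 75.2, 42.8, 32.0] [[ 416.59340143 -219.77766617   45.        ]]
```

View pics/w0.png

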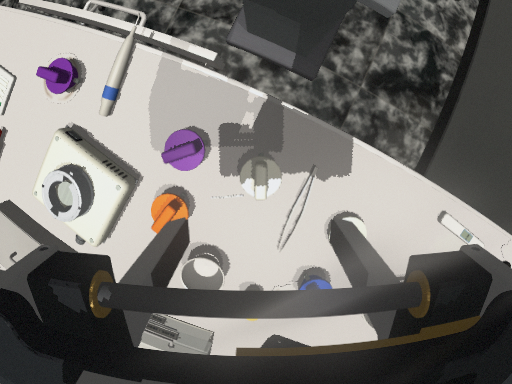

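The wrist view shows the white cartridge at (261,178), with its bar nearly vertical in the image, so it lies along the tool's x. The tweezers are close on its right (300,200), so I'll narrow the fingers and take a closer look.

```bash
python3 -m jog '[[44,[0.03,-0.04,0.6],0],[44,[0.03,-0.04,0.6],0],[44,[0,0,0.6],0],[44,[0,0,0],0]]'
python3 - <<'E'
from h import *
s=read_state();im=camera("wrist");print(s["eef_pos"],s["eef_rot"])
for r in regions_of("wrist","cartridge")[:1]:
    print(r["conf"],r["rect"],px2w("wrist",r["rect"][:2],45,s))
print(w2px([[432.7,84.9,31],[432.7,84.9,59]],s))
u,v=[int(x) for x in r["rect"][:2]];print(u-60,v-60)
cv2.imwrite("pics/w1.png",cv2.resize(im[max(v-60,0):v+60,u-60:u+60,::-1],None,fx=4.5,fy=4.5,interpolation=2))
E
```

```text
clock: 5.2
eef_pos: [432.7, 76.7, 112.7]
eef_rot: [3.14, -0.005, -2.717]
wrist_force: [-0.4, -0.5, 1.4]
finger_gap: 65.6
finger_force: 0.0
[432.6679888   76.7014038  112.70513726] [ 3.13974303 -0.0053354  -2.71695984]
0.96 [150.9, 243.3, 44.0, 51.4] [[5.15010171e+02 1.52430515e-01 4.50000000e+01]]
[[267.0021004  199.45480392]
 [267.93384291 208.98162699]]
90 183
```

View pics/w1.png

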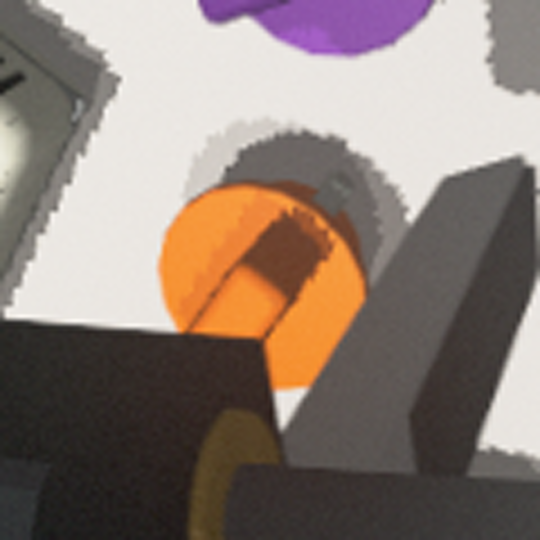

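That crop was the orange look-alike, because the network ranked it first. I'll crop at the predicted white cartridge, about (267,203).

```bash
python3 - <<'E'
from h import *
s=read_state();im=camera("wrist");print(s["eef_pos"],s["eef_rot"])
for r in regions_of("wrist","cartridge")[:5]:
    print(r["conf"],r["rect"],px2w("wrist",r["rect"][:2],45,s))
cv2.imwrite("pics/w2.png",cv2.resize(im[140:260,200:340,::-1],None,fx=5,fy=5,interpolation=2))
E
```

```text
[434.68577757  76.94610194 116.22078022] [ 3.14158297e+00 -9.33210796e-05 -2.71617971e+00]
0.89 [151.4, 240.7, 47.2, 43.7] [[516.89563869  -0.55527645  45.        ]]
0.84 [320.4, 331.4, 24.0, 29.1] [[548.08505625 203.55731516  45.        ]]
0.8 [265.8, 199.9, 52.8, 63.4] [[433.23437035  82.82542586  45.        ]]
0.79 [165.8, 162.1, 61.9, 52.1] [[438.17985232 -11.96459455  45.        ]]
0.72 [21.9, 72.7, 43.8, 43.9] [[ 413.71735535 -208.01490435   45.        ]]
```

View pics/w2.png

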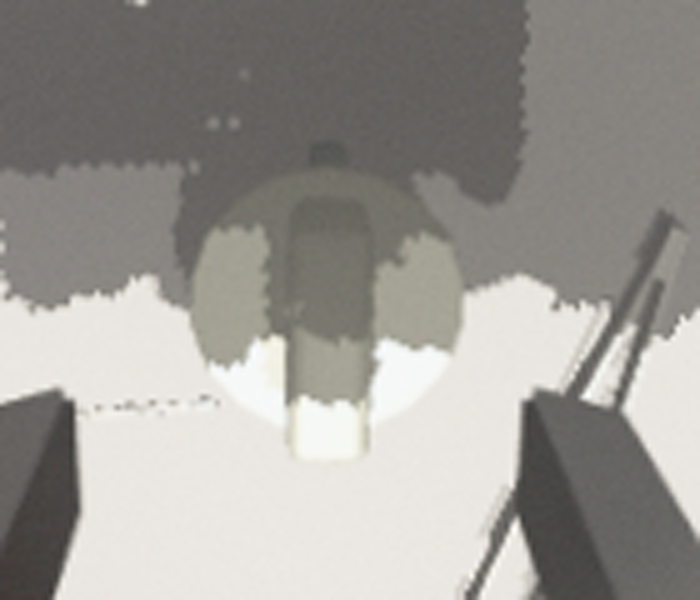

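The crop shows the white cartridge: flange edges at x=190 and 463 (row 305), bar x=288–371, bar's far end at row 460, and one pin at (328,153). I'll convert these to world coordinates.

```bash
python3 - <<'E'
from h import *
s=read_state()
f=lambda x,y:[200+x/5,140+y/5]
fl=px2w("wrist",[f(190,305),f(463,305)],31,s);b=px2w("wrist",[f(290,455),f(369,455),f(371,210),f(288,210)],59,s);p=px2w("wrist",[f(328,153)],12,s)
print(fl,np.linalg.norm(fl[0]-fl[1]),fl.mean(0));print(b,p)
e=(b[0]+b[1])/2;m=(b[2]+b[3])/2;d=m-e;print("yaw",np.degrees(np.arctan2(d[1],d[0])),np.linalg.norm(d),np.degrees(s["eef_rot"][2]))
print("far end->centre",e+21*d/np.linalg.norm(d),"mid",(e+m)/2)
c=fl.mean(0);dd=R.from_euler("xyz",s["eef_rot"]).inv()
print("tool delta from bar end est", dd.apply(e+21*d/np.linalg.norm(d)-s["eef_pos"])/50)
E
```

```text
[[449.6904533   61.857649    31.        ]
 [428.54007964 108.54636024  31.        ]] 51.25596612628751 [439.11526647  85.20200462  31.        ]
[[458.83329383  86.68726557  59.        ]
 [453.20348212  99.17114463  59.        ]
 [413.61633239  80.88317158  59.        ]
 [419.267711    68.43914952  59.        ]] [[415.95587972  75.23579283  12.        ]]
yaw -155.22243746986186 43.589106665973546 -155.59647773555642
far end->centre [436.95161291  84.12817739  59.        ] mid [436.23020483  83.79518283  59.        ]
tool delta from bar end est [-0.08676219  0.11575489  1.16126203]
```

```bash
python3 -m jog '[[44,[-0.11,0.115,0.4],-0.002],[44,[0,0,0.5],0],[44,[0,0,0.5],0],[44,[0,0,0.22],0],[44,[0,0,0],0],[44,[0,0,0],0]]' 
python3 -m jog '[[5,[0,0,0],0],[5,[0,0,0],0],[5,[0,0,0],0],[5,[0,0,0],0],[5,[0,0,0],0],[5,[0,0,0],0],[5,[0,0,0],0]]' 45
```

```text
clock: 6.0
eef_pos: [437.8, 84.5, 35.7]
eef_rot: [-3.141, 0.001, -2.709]
wrist_force: [0.0, 0.8, 0.6]
finger_gap: 44.1
finger_force: 0.0
clock: 6.7
eef_pos: [437.2, 84.4, 34.6]
eef_rot: [-3.141, 0.0, -2.709]
wrist_force: [-1.2, -1.2, 5.2]
finger_gap: 13.8
finger_force: 45.0
```

```bash
python3 -m jog '[[5,[0,0,-0.4],0],[5,[0,0,-0.7],0],[5,[0,0,-0.7],0],[5,[0,0,-0.6],0.0386],[5,[0,0,0],0.0386],[5,[0,0,0],0.0386],[5,[0,0,0],0.0386],[5,[0,0,0],0.0386],[5,[-0.54,-0.4,0],0],[5,[-0.54,-0.4,0],0],[5,[-0.54,-0.4,0],0],[5,[-0.54,-0.4,0],0],[5,[-0.54,-0.4,0],0],[5,[-0.54,-0.4,0],0],[5,[0,0,0],0],[5,[0,0,0],0]]'
python3 - <<'E'
from h import *
s=read_state();im=camera("wrist");print(s["eef_pos"],s["eef_rot"])
for r in regions_of("wrist","socket")[:2]:
    print(r["conf"],r["rect"],px2w("wrist",r["rect"][:2],75,s))
u,v=w2px([[552,-138,75]],s)[0].astype(int);print(u,v,w2px([[*s["eef_pos"][:2],s["eef_pos"][2]]],s))
u0,v0=max(u-80,0),max(v-60,0);print(u0,v0)
cv2.imwrite("pics/w3.png",cv2.resize(im[v0:v0+120,u0:u0+160,::-1],None,fx=5,fy=5,interpolation=2))
E
```

```text
clock: 8.3
eef_pos: [575.6, -62.0, 153.6]
eef_rot: [3.141, -0.002, 2.967]
wrist_force: [0.0, 0.2, -1.5]
finger_gap: 13.9
finger_force: 45.0
[575.57884663 -61.95578973 153.61377585] [ 3.14146110e+00 -1.51234783e-03  2.96707416e+00]
0.86 [183.5, 187.2, 127.4, 134.1] [[ 554.71518907 -128.2397607    75.        ]]
0.69 [260.3, 228.9, 78.8, 95.6] [[606.76221292 -65.86205334  75.        ]]
172 186 [[258.51691048 229.99007707]]
92 126
```

View pics/w3.png

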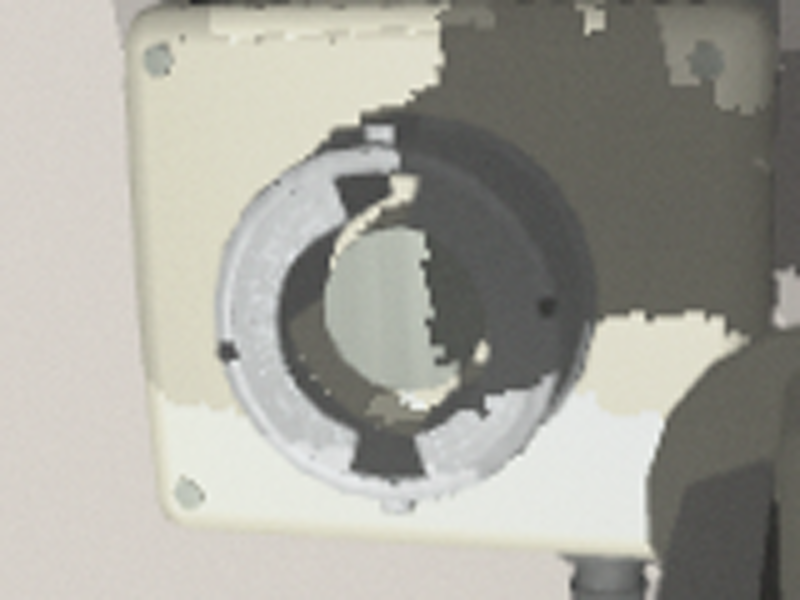

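The wrist crop shows the socket with the slots at top (370,178) and bottom (389,473). The two dark stop marks on the rim are at (228,350) and (547,306), and their midpoint gives the centre.

```bash
python3 - <<'E'
from h import *
s=read_state()
f=lambda p:[92+p[0]/5,126+p[1]/5]
P=lambda pts,z:px2w("wrist",[f(p) for p in pts],z,s)[:,:2]
m=P([(228,350),(547,306)],75);d=m[1]-m[0]
print("marks",m,np.linalg.norm(d),"mid",m.mean(0),"slot yaw",np.degrees(np.arctan2(d[1],d[0]))+80)
sl=P([(388,474),(368,177)],75);d=sl[1]-sl[0];print("slots",sl,np.linalg.norm(d),sl.mean(0),np.degrees(np.arctan2(d[1],d[0])))
c=P([(220,315),(250,228),(300,172),(345,150),(252,415),(330,485),(395,497),(470,476),(530,420)],75)
from scipy.optimize import least_squares
o=least_squares(lambda q:np.hypot(*(c-q[:2]).T)-q[2],[552,-135,35]);print("circle",o.x,o.fun.round(1))
rb=P([(398,505),(380,133)],70);d=rb[1]-rb[0];print("ribs",rb.mean(0),np.linalg.norm(d),np.degrees(np.arctan2(d[1],d[0])))
# held cartridge check: flange edge
E
```

```text
marks [[ 555.05583272 -175.66495171]
 [ 557.71393691 -110.95386455]] 64.76565694566838 mid [ 556.38488481 -143.30940813] slot yaw 167.64781294133167
slots [[ 584.66895861 -149.61131706]
 [ 528.08596325 -138.93016184]] 57.582310129541554 [ 556.37746093 -144.27073945] 169.3100830152478
circle [ 556.64644732 -143.46428274   33.13448388] [-0.1 -1.3  0.   1.2  0.   0.9  0.3 -0.6 -0.4]
ribs [ 556.96946125 -143.87450478] 73.42682257205593 168.35010300846042
```

```bash
python3 - <<'E'
from h import *
s=read_state();im=camera("wrist");
cv2.imwrite("pics/w4.png",cv2.resize(im[150:270,190:330,::-1],None,fx=5,fy=5,interpolation=2))
E
```

```text
(no output)
```

View pics/w4.png

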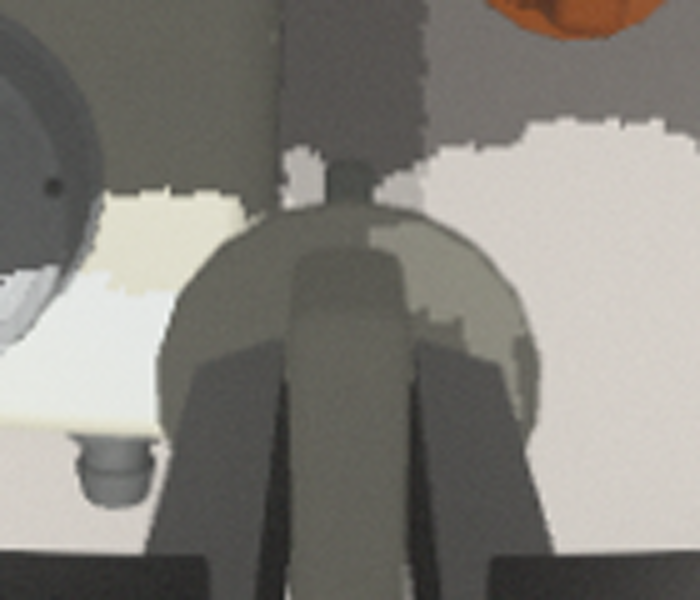

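The picture shows the held cartridge: pin at (349,180), flange edge at the top (350,204), sides at 158 and 540, and the bar at 292–405 at row 300.

```bash
python3 - <<'E'
from h import *
s=read_state();z0=s["eef_pos"][2]-34.6
f=lambda p:[190+p[0]/5,150+p[1]/5]
Ri=R.from_euler("xyz",s["eef_rot"]).inv()
def T(p,z):return Ri.apply(px2w("wrist",[f(p)],z,s)[0]-s["eef_pos"]).round(1)
for n,p,h in [("fl top",(350,204),31),("fl L",(158,368),30),("fl R",(540,368),30),("bar L",(292,300),59),("bar R",(407,300),59),("pin tip",(349,158),13)]:print(n,T(p,z0+h))
t=np.array([556.5,-143.6]);y=np.radians(168.4)
d=t-s["eef_pos"][:2];print(d,Ri.apply([*d,0])/50,np.degrees(s["eef_rot"][2]))
E
```

```text
fl top [25.6  1.   3.6]
fl L [  2.6 -24.7   4.6]
fl R [ 2.6 26.4  4.6]
bar L [ 22.1  -5.5 -24.4]
bar R [ 22.1   7.2 -24.4]
pin tip [27.4  0.9 21.6]
[-18.90352272 -82.54577702] [ 8.84348575e-02 -1.69134227e+00 -8.74939552e-05] 170.09439540446934
```

```bash
python3 -m jog '[[5,[0.022,-0.4275,0],0],[5,[0.022,-0.4275,0],0],[5,[0.022,-0.4275,0],0],[5,[0.022,-0.4275,0],0],[5,[0,0,0.2],0.0094],[5,[0,0,0.3],0],[5,[0,0,0.2],0],[5,[0,0,0.1],0],[5,[0,0,0],0],[5,[0,0,0],0]]' 60
python3 -m jog '[[5,[0,0,0.06],0],[5,[0,0,0.06],0],[5,[0,0,0.06],0],[5,[0,0,0.06],0],[5,[0,0,0],0],[5,[0,0,0],0]]'
python3 - <<'E'
from h import *
s=read_state();im=camera("wrist");print(s["eef_pos"],s["wrist_force"],s["moment"])
cv2.imwrite("pics/w5.png",cv2.resize(im[120:260,180:340,::-1],None,fx=5,fy=4.2,interpolation=2))
E
```

```text
clock: 9.45
eef_pos: [557.0, -144.9, 114.8]
eef_rot: [-3.142, 0.001, 2.939]
wrist_force: [0.6, 0.2, -0.4]
finger_gap: 13.7
finger_force: 60.0
clock: 10.05
eef_pos: [556.8, -145.2, 102.4]
eef_rot: [3.142, -0.0, 2.938]
wrist_force: [0.4, -0.1, -0.6]
finger_gap: 13.8
finger_force: 60.0
[ 556.80023554 -145.21821506  102.42716629] [ 0.40449531 -0.13439501 -0.63957116] [ 0.06871155 -0.16125182  0.02201864]
```

View pics/w5.png

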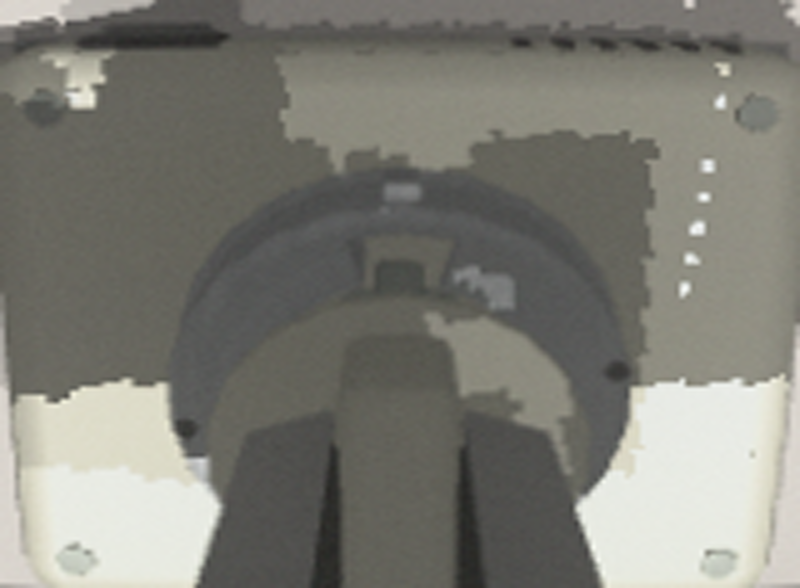

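The pin (400,272) is centred in the slot (355–450), and there's no contact force yet, so I'll continue down onto the spring.

```bash
python3 -m jog '[[5,[0,0,0.06],0],[5,[0,0,0.06],0],[5,[0,0,0.04],0],[5,[0,0,0.04],0],[5,[0,0,0.04],0],[5,[0,0,0.04],0],[5,[0,0,0.04],0],[5,[0,0,0],0],[5,[0,0,0],0]]'
```

```text
clock: 11.0
eef_pos: [556.8, -145.2, 86.7]
eef_rot: [-3.142, 0.0, 2.938]
wrist_force: [-3.6, 0.9, 6.5]
finger_gap: 13.5
finger_force: 60.0
```

```bash
python3 -m jog '[[5,[0,0,0.03],0],[5,[0,0,0.03],0],[5,[0,0,0.01],0],[5,[0,0,0],0],[5,[0,0,0],0]]'
```

```text
clock: 11.5
eef_pos: [556.9, -145.2, 83.7]
eef_rot: [-3.142, 0.001, 2.939]
wrist_force: [-5.5, 1.1, 9.9]
finger_gap: 13.4
finger_force: 60.0
```

```bash
python3 -m jog '[[5,[0.02,0,0],0],[5,[0,0,0],0],[5,[0,0,0],0.02],[5,[0,0,0],0.025],[5,[0,0,0],0.025],[5,[0,0,0],0.025],[5,[0,0,0],0.025],[5,[0,0,0],0.025],[5,[0,0,0],0.025],[5,[0,0,0],0.025],[5,[0,0,0],0],[5,[0,0,0],0]]'
python3 -c "
from cell import *
s=read_state();print(s['moment'],s['wrist_force'])"
```

```text
clock: 12.7
eef_pos: [556.6, -145.3, 83.8]
eef_rot: [3.14, 0.002, 2.326]
wrist_force: [-0.3, -0.4, 7.7]
finger_gap: 13.6
finger_force: 60.0
[-0.04068378  0.00391021 -0.04835749] [-0.2732472  -0.40115885  7.66967244]
```

```bash
python3 -m jog '[[5,[0,0,0.01],0.025],[5,[0,0,0.01],0.025],[5,[0,0,0],0.025],[5,[0,0,0],0.025],[5,[0,0,0],0.025],[5,[0,0,0],0.025],[5,[0,0,0],0.025],[5,[0,0,0],0.025],[5,[0,0,0],0.02],[5,[0,0,0],0.01],[5,[0,0,0],0.01],[5,[0,0,0],0],[5,[0,0,0],0]]'
python3 -c "
from cell import *
s=read_state();print(s['moment'],s['wrist_force'],s['eef_rot'])"
```

```text
clock: 14.0
eef_pos: [556.3, -145.5, 83.6]
eef_rot: [3.14, 0.001, 1.572]
wrist_force: [-7.2, -0.8, 17.7]
finger_gap: 13.9
finger_force: 60.1
[0.02047163 1.34288544 0.28042747] [-7.1677861  -0.79132719 17.72999036] [3.13974783e+00 1.23113456e-03 1.57216855e+00]
```

```bash
python3 -m jog '[[5,[0,0,0],0.008],[5,[0,0,0],0.008],[5,[0,0,0],0],[5,[0,0,0],0]]'
python3 -c "
from cell import *
s=read_state();print(s['moment'],s['wrist_force'],s['eef_rot'])"
```

```text
clock: 14.4
eef_pos: [555.9, -145.4, 83.6]
eef_rot: [3.141, 0.001, 1.523]
wrist_force: [-10.4, 0.1, 21.0]
finger_gap: 13.7
finger_force: 60.4
[0.05696738 2.09091159 0.7104946 ] [-10.41597632   0.13037737  20.99276534] [3.14091820e+00 1.14932487e-03 1.52262129e+00]
```

```bash
python3 -m jog '[[5,[0,-0.015,0],0],[5,[0,0,0],0.006],[5,[0,0,0],0.005],[5,[0,0,0],0],[5,[0,0,0],0]]'
python3 - <<'E'
from h import *
s=read_state();print(s['moment'],s['wrist_force'],s['eef_rot'],s['eef_pos'],s['joints'][5])
im=camera("wrist");cv2.imwrite("pics/w6.png",cv2.resize(im[120:260,180:340,::-1],None,fx=5,fy=4.2,interpolation=2))
E
```

```text
clock: 14.9
eef_pos: [555.6, -145.4, 83.6]
eef_rot: [3.14, 0.001, 1.488]
wrist_force: [-6.9, -0.5, 17.9]
finger_gap: 13.7
finger_force: 61.2
[-0.04805244  1.22353335  0.97101996] [-6.88170737 -0.54498499 17.93233796] [3.13958169e+00 1.38710561e-03 1.48849185e+00] [ 555.62941167 -145.4011       83.63009714] -0.23653973119029875
```

View pics/w6.png

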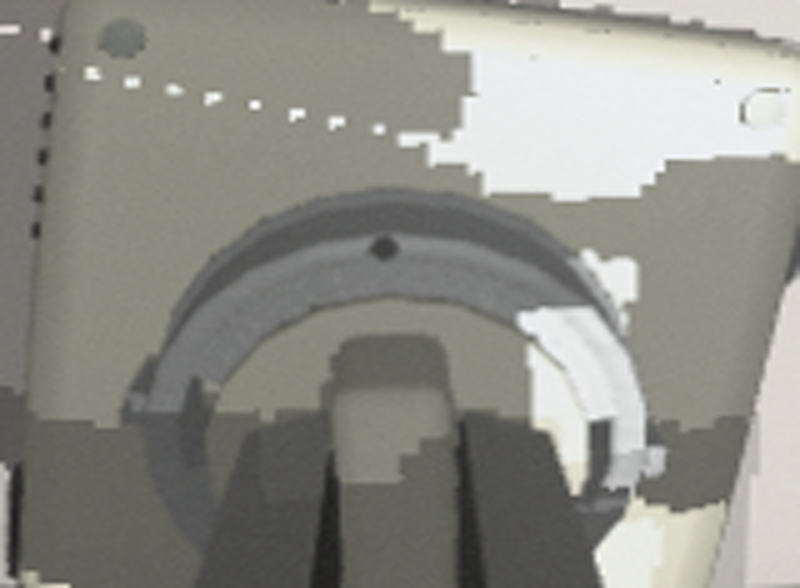

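The stop mark (384,246) lines up with the bar (centre about 394). The flange is on the rim with about 18 N of downward force, and the turning torque has risen to 1 N m, so it is at the stop.

```bash
python3 -c "
from cell import *
print(sign_off())"
```

```text
the job is handed in; nothing more can be done
None
```

The cartridge is in the socket, pressed down and turned clockwise to the stop, and still gripped by the bar; the job was handed in at about 15 s, but no verdict came back.

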